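# Clamp a recovered power module in the sprung length gauge

## Task

Take the black crossbar of the yellow sprung gauge and draw its hook out along the power module lying in the gauge until the hook drops over the module's far end, without drawing the hook past the red line. Then slowly ease the blade back until the hook's spring holds the module tight against the orange stop plate, and only then let go. Do not let the blade jump back, force the hook against the module, or lift the module, and leave the other things on the bench alone.

Things in the scene. Friction and masses are not known exactly. Their poses are not given: they have to be found in the camera images.
- gauge: fixed sprung length gauge on a steel bed 510 x 130 mm, top 8 mm above the bench. Origin: on the bench under the middle of the housing's front face; +x is the pull direction, away from the housing, z up. The yellow housing (190 x 70 x 64) lies at x below 0; the bed ends at x = 315 mm. Two low fences (14 mm high, 88 mm apart, x = 10 to 160) keep the module in line.
- housing_face (a point): middle of the yellow housing's front face (x = 0 in the gauge's frame), 23 mm above the bench. Here an orange stop plate, 56 wide and 26 high, stands out of the face by 2 to 30 mm, firmly set; how far is not told, it must be felt (or seen)
- red_line (a point): middle of the near edge of the red line across the bed, on the bed's top at x = 285 mm in the gauge's frame; the hook must not be drawn beyond it
- blade (a joint): how far the white blade is drawn out of the housing, m: 0 home, 0.18 the end stop; a spring pulls it back with 8.8 N at home, rising by 0.8 N for each 10 mm
- hook_arm: flat steel arm, 123 long, 24 wide, 5 thick, hinged to the blade's end. Origin on the hinge, 50 mm above the bench and 5 mm beyond the housing's face at home; x along the arm, z up when level. It swings up; its weight and a weak spring (some 4 N to lift at the crossbar) press it down to its stop at level. At the start it is tilted up by about 0.13 rad, its hook resting on the module's top.
- crossbar (a point): centre of the black round crossbar, 14 mm thick, 64 mm long, square to the pull, held on a 10 mm post above the arm; 90 mm from the hinge along the arm and 34 mm above it in the arm's frame. Grip it from above with the fingers ahead of and behind it
- hook (a point): red hook tooth pointing down from the arm's tip, 8 mm thick: middle of the lower edge of its inner face (towards the housing), 115 mm along the arm and 26 mm below the hinge line in the arm's frame. With the arm level the tooth reaches 14 mm below the module's top
- module: loose power module, a flat dark metal box 200 x 80 x 30 mm, green label, about 0.4 to 0.7 kg, in the gauge's bed. Origin: centre of its underside; x along its length, the same way as the gauge's x; its far end is at +100 mm. At the start it stands clear of the stop plate by 6 to 46 mm; pulled by the hook it slides, resisting with a few newtons, and stops hard on the plate.
- spare_module: second power module with a blue label, 200 x 80 x 30 mm, lying flat away from the gauge; a bystander, origin at its underside (tools: on their axis), leave alone
- driver: screwdriver with an orange handle, lying down; a bystander, origin at its underside (tools: on their axis), leave alone
- heat_sink: aluminium finned heat sink, 70 x 70 x 36 mm; a bystander, origin at its underside (tools: on their axis), leave alone
- coil: copper-coloured round coil, 72 mm across, 28 mm high; a bystander, origin at its underside (tools: on their axis), leave alone
- capacitor: blue upright can, 34 mm across, 51 mm high; a bystander, origin at its underside (tools: on their axis), leave alone
- hard_disk: recovered hard disk drive, 147 x 102 x 26 mm; a bystander, origin at its underside (tools: on their axis), leave alone
- wrench: steel wrench, lying down; a bystander, origin at its underside (tools: on their axis), leave alone

How it is judged (in metres and radians):
On the way, in this order (a step that is already met when the one before it is completed fails the run):
1. the hook has been drawn beyond the module's far end (x of hook in the frame of module above 0.102 m), for 0.1 s.
2. the hook has taken up the spring's pull (over 9 N on the module) while the fingers still hold the arm (contact force between hook_arm and module above 9 N and contact force between the fingers and hook_arm above 0.3 N), for 0.05 s.
At the end, for the whole second after the job is handed in: the hook is down over the module's far end (within 5 mm, at least 7 mm below its top) and pulls on it with over 9 N, so it bears on the stop plate; the module lies flat, at rest and in line (0.05 rad), its centre under 133 mm from the housing's face; robot clear (x of hook in the frame of module between 0.096 and 0.105 m and z of hook in the frame of module below 0.023 m and contact force between hook_arm and module above 9 N and x of module in the frame of gauge below 0.133 m and z of module in the frame of gauge below 0.012 m and linear speed of module below 0.01 m/s and angle between the x axis of module and the x axis of gauge, either way round below 0.05 rad); the robot touches nothing.
It fails at once if the hook was drawn past the red line (x of hook in the frame of gauge above 0.287 m).
It fails at once if the blade jumped back (faster than 0.12 m/s) (velocity of joint blade below -0.12 m/s).
It fails at once if the hook was forced against the module (over 40 N) (contact force between hook_arm and module above 40 N).
It fails at once if the module was lifted or tipped (z of module in the frame of gauge above 0.03 m or angle between module's own z axis and vertical above 0.2 rad).
It fails at once if a bystander was moved by more than 30 mm (distance of any of spare_module, driver, heat_sink, coil, capacitor, hard_disk, wrench from where it was at the start of the episode above 0.03 m).
It also fails if it takes over 54 s, if anything falls off the work surface, if the arm or the gripper's body presses on something with over 40 N, if the wrist force passes 120 N, or if a joint passes its speed limit or range.

## Robot

A 6-joint arm with a two-finger parallel gripper is mounted at the origin on the work surface. World frame = base frame: x ahead of the robot, y to its left, z up, the work surface at z = 0. Lengths are in mm, angles in degrees, forces in N, time in s.
With the tool pointing down it reaches from about 275 to 725 mm from the base axis. Payload 15.9 kg.
Tool frame: the origin (TCP) lies on the front face of the gripper's body, between the roots of the fingers; the fingertips stand 73 mm ahead of it and the grasp point (between the pads) lies 54 mm ahead of it; z points along the fingers, y is the line along which they close (so a half turn about z gives the same grasp; the last joint's range is limited). The gripper opens to 85 mm and grips with 20 to 120 N. Pads are 22 mm wide; open, the fingers measure 114 mm over their backs; the gripper's body (76 mm by 85 mm) begins 54 mm behind the grasp point. The pads swing forward as they close: fully open they stand 13 mm farther back than shut.
Start: joints at [63.942, 12.198, -1.971, 75.831, 0, 90], TCP at [219.633, 449.162, 303.906] pointing down, gripper open.
Joint ranges: [-170.91, 170.91], [-42.67, 98.43], [-65.05, 77.54], [-120.47, 116.71], [-90, 82.35], [-180, 180]. Speed limits (degrees/s): [108.29, 108.29, 136.94, 147.25, 180, 180].

## Interface

Orientations are given as [roll, pitch, yaw] about the fixed x, y, z axes, in that order (R = Rz(yaw) Ry(pitch) Rx(roll)).
In Python, from bench import ctrl, viewer, monitor gives the robot as it stands (ctrl), with the cameras (viewer) and the readings (monitor). Calls block until the motion is done:
- ctrl.move_ptp(position, orientation): joint-space move of the TCP to a pose.
- ctrl.move_l(position, vel=150, rotation=None, guard=None): straight line of the TCP; rotation=None keeps the orientation; vel is the mean speed in mm/s. With guard (N) it stops when the force on the tool has changed by that much, and returns True; else False.
- ctrl.move_j(angles): joint-space move.
- ctrl.let_go() and ctrl.clamp(grasp_force=None): open the fingers fully, or close them until they stop; grasp_force is the grip in N (None keeps the last).
- ctrl.hold(seconds).
- ctrl.ik(position, orientation): joint angles nearest the present ones, or None.
- monitor.sense(): the state.
- viewer.grab_frame(name): name is "scene" or "top" or "wrist"; returns the picture (420x560x3 uint8, red, green, blue); there is no depth.
- viewer.camera_params(name): a dict with "fov_y" (degrees; the focal length in pixels is half the picture's height over the tangent of half this angle, whatever the lens; pixels are square), "cx", "cy" (the principal point, pixels), "R" (3x3) and "t" (3): a world point X has camera coordinates R X + t; the wrist camera has in their place "mount" (4x4, takes a point from camera to tool coordinates, whose origin is the TCP and whose axes are the flange's). Camera axes: x right, y down, z forward; pixel columns grow to the right and rows downward; lengths in mm; the calibration is good to about 2 mm. A picture is of the moment at which its call begins: read the wrist's pose just before it. camera_params takes no time and is no camera call.
A pose or a line that the arm cannot do raises ctrl.PlanningError and nothing moves.
- ctrl.sign_off(): hands the job in; it is judged then, once.
The state is a dict: "time_s": time; "joint_pos": joint angles; "joint_velocities": joint speeds; "effort": joint torques, N m; "position": TCP position; "tool_rot": TCP orientation; "contact_force": force on the tool from outside, world axes, zero at the start; "moment": the same for the moment, N m; "finger_gap": opening from 0.0 (shut) to 1.0 (fully open); "grip_force": force on a finger pad.
Only numpy, scipy, OpenCV 4.12 (cv2) and the standard library are available. Lean on these libraries where they do the work, as an engineer would, in place of code of your own. Each camera call takes 0.05 s, during which the arm holds its last target. There are 200 camera calls.

## Working session

There is one attempt and no reset: what is moved stays moved. The work goes in short steps, each a Python script; the robot and the scene stay as the last script left them, time stands still between calls to the robot, and variables do not carry over. Pictures are saved under pics/ and viewed, at most 10 in all, crops included, and the job is handed in when it is done.

```bash
mkdir -p pics; ls; python3 - <<'E'
from bench import ctrl, viewer, monitor
import cv2
for n in ("scene","top"):
    im=viewer.grab_frame(n); cv2.imwrite(f"pics/{n}0.png",im[:,:,::-1]); p=viewer.camera_params(n); print(n,p)
print(viewer.camera_params("wrist"))
s=monitor.sense();print(s["time_s"],s["position"],s["tool_rot"],s["contact_force"])
E
```

```text
bench.py
pics
scene {'fov_y': 56.86236468723838, 'cx': 277.1085917966719, 'cy': 206.72342659489644, 'R': array([[-0.71669611,  0.69733034,  0.0087795 ],
       [ 0.35458422,  0.37521416, -0.85643702],
       [-0.60051371, -0.61069201, -0.51617686]]), 't': array([ 495.66618601,  -80.26070368, 1349.88448296])}
top {'fov_y': 55.339409531931025, 'cx': 284.81881815535627, 'cy': 210.48973216894876, 'R': array([[-0.01143014, -0.99992882,  0.00342273],
       [-0.9912838 ,  0.01088191, -0.13129358],
       [ 0.13124698, -0.0048936 , -0.99133762]]), 't': array([-118.07104013,  570.61828831,  893.28691272])}
{'fov_y': 63.50427844541919, 'cx': 279.29835287245464, 'cy': 210.68114040935788, 'mount': array([[ 3.29162123e-04, -9.57243697e-01, -2.89282555e-01,
         7.37035574e+01],
       [ 9.99999393e-01,  1.08370403e-05,  1.10199606e-03,
         1.40563252e-01],
       [-1.05174381e-03, -2.89282742e-01,  9.57243119e-01,
        -7.05268269e+01],
       [ 0.00000000e+00,  0.00000000e+00,  0.00000000e+00,
         1.00000000e+00]])}
0.1 [219.52553622 448.96505972 303.45348436] [-1.79939090e+02 -1.06679678e-03  1.53944661e+02] [-0.8327386  -0.06976649 -0.31179334]
```

```bash
ls pics
```

```text
scene0.png
top0.png
```

View pics/scene0.png

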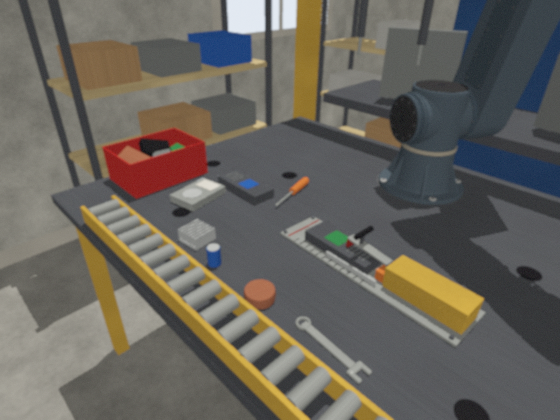

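View pics/top0.png

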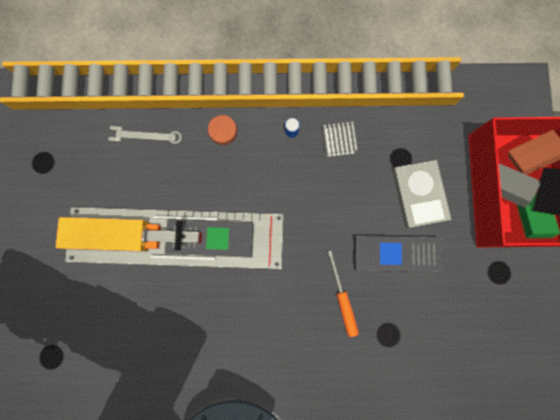

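The scene view shows the gauge at about (290–480, 220–340), with the crossbar near (365,235). In the top view the pull direction runs right: yellow housing at (57–145, 218–250), crossbar (179,235), module end about x=253, red line x≈270. Next I'll get rough positions, then two wrist views.

```bash
cat > h.py <<'E'
import numpy as np, cv2
from scipy.spatial.transform import Rotation as Ro
from bench import ctrl, viewer, monitor
def cam(n, s=None):
    p=viewer.camera_params(n); f=210/np.tan(np.radians(p["fov_y"]/2))
    if n=="wrist":
        T=np.eye(4); T[:3,:3]=Ro.from_euler("xyz",s["tool_rot"],degrees=True).as_matrix(); T[:3,3]=s["position"]
        M=T@p["mount"]; R=M[:3,:3].T; t=-R@M[:3,3]
    else: R,t=p["R"],p["t"]
    K=np.array([[f,0,p["cx"]],[0,f,p["cy"]],[0,0,1]])
    return K,R,t
def plane(c,uv,z):
    K,R,t=c; C=-R.T@t; d=R.T@np.linalg.inv(K)@np.r_[uv,1]; return C+d*(z-C[2])/d[2]
def tri(c1,u1,c2,u2):
    P=[c[0]@np.c_[c[1],c[2]] for c in (c1,c2)]
    X=cv2.triangulatePoints(P[0],P[1],np.float64(u1).reshape(2,1),np.float64(u2).reshape(2,1))[:,0]; return X[:3]/X[3]
def proj(c,X):
    K,R,t=c; v=K@(R@np.asarray(X,float)+t); return v[:2]/v[2]
def shot(n,name):
    s=monitor.sense(); im=viewer.grab_frame(n)[:,:,::-1].copy(); cv2.imwrite(f"pics/{name}.png",im); return im,cam(n,s),s
E
python3 - <<'E'
from h import *
c=cam("top")
im=cv2.imread("pics/top0.png"); hsv=cv2.cvtColor(im,cv2.COLOR_BGR2HSV)
y=cv2.inRange(hsv,(18,120,100),(32,255,255)); y[:180]=0
r=cv2.minAreaRect(cv2.findNonZero(y)); print("yel",r)
for p in cv2.boxPoints(r): print(plane(c,p,72).round(1))
red=cv2.inRange(hsv,(0,90,60),(8,255,255))|cv2.inRange(hsv,(172,90,60),(180,255,255)); red[:,:262]=0; red[:,282:]=0; red[:205]=0;red[275:]=0
r=cv2.minAreaRect(cv2.findNonZero(red)); print("red",r, plane(c,r[0],8))
for p in cv2.boxPoints(r): print(plane(c,p,8).round(1))
print("bar",plane(c,(179,235),95),"bed end",plane(c,(282,215),8),plane(c,(281,268),8))
s=monitor.sense();print(Ro.from_euler("xyz",s["tool_rot"],degrees=True).as_matrix().round(2))
for yaw in (0,90,-90,180):
    print(yaw,ctrl.ik([400,150,330],[180,0,yaw]), ctrl.ik([330,50,200],[180,0,yaw]))
E
```

```text
yel ((305.5126953125, 233.93202209472656), (500.97802734375, 32.90787887573242), 0.11986547708511353)
[482.7 383.6  72. ]
[555.8 388.1  72. ]
[ 541.1 -731.2   72. ]
[ 467.9 -723.6   72. ]
red ((269.8573913574219, 240.49490356445312), (1.891650915145874, 49.0401611328125), 2.045408248901367) [501.68590001 -88.23474328   8.        ]
[444.1 -83.6   8. ]
[560.4 -88.5   8. ]
[560.2 -93.    8. ]
[443.9 -88.    8. ]
bar [510.76617273 105.13481868  95.        ] bed end [ 562.38059463 -117.72531234    8.        ] [ 436.69095888 -114.04953494    8.        ]
[[-0.9   0.44 -0.  ]
 [ 0.44  0.9  -0.  ]
 [ 0.   -0.   -1.  ]]
0 [  20.55604522    3.41442842   -8.45277448   78.1327971     0.
 -159.44395478] [   8.61564818   -4.41245308  -35.37624367   59.03620941    0.
 -171.38435182]
90 [ 20.55604522   3.41442842  -8.45277448  78.1327971    0.
 110.55604522] [  8.61564818  -4.41245308 -35.37624367  59.03620941   0.
  98.61564818]
-90 [ 20.55604522   3.41442842  -8.45277448  78.1327971    0.
 -69.44395478] [  8.61564818  -4.41245308 -35.37624367  59.03620941   0.
 -81.38435182]
180 [20.55604522  3.41442842 -8.45277448 78.1327971   0.         20.55604522] [  8.61564818  -4.41245308 -35.37624367  59.03620941   0.
   8.61564818]
```

```bash
python3 - <<'E'
from h import *
for i,(x,y,z) in enumerate([(470,110,260),(470,20,260),(470,-60,260)]):
    ctrl.move_ptp([x,y,z],[180,0,177.6]); ctrl.hold(0.2)
    im,c,s=shot("wrist",f"w{i}"); np.savez(f"w{i}.npz",K=c[0],R=c[1],t=c[2])
    print(s["time_s"],s["position"],s["tool_rot"],proj(c,[510,105,95]),proj(c,[501,-86,8]))
E
```

```text
1.8667 [469.90452423 110.64307028 260.02615751] [1.79995855e+02 4.48285499e-03 1.77656857e+02] [273.49357237 264.25567121] [ 84.74421156 225.03526555]
2.5667 [470.06897257  20.82071392 259.986411  ] [1.79993762e+02 1.97916773e-03 1.77672896e+02] [391.77632977 259.71709434] [173.61178794 221.4309573 ]
3.2333 [470.08880253 -59.0422665  260.00731265] [1.79991280e+02 9.47768177e-04 1.77687595e+02] [497.7029717  255.81593828] [253.12767126 218.34213979]
```

View pics/w0.png

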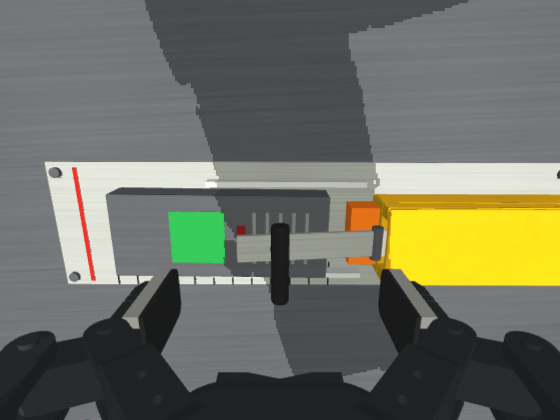

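View pics/w1.png

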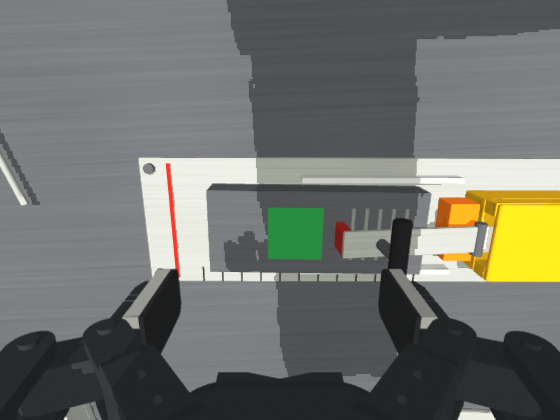

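```bash
python3 - <<'E'
from h import *
im=cv2.imread("pics/w2.png"); cv2.imwrite("pics/w2c.png",cv2.resize(im[140:330,160:560],None,fx=2,fy=2,interpolation=cv2.INTER_CUBIC))
for i in (0,1,2):
    im=cv2.imread(f"pics/w{i}.png"); g=im.max(axis=2)
    n,l,st,ce=cv2.connectedComponentsWithStats((g<32).astype(np.uint8))
    for k in range(1,n):
        if st[k,4]>150: print(i,st[k],cv2.minAreaRect(np.argwhere(l==k)[:,::-1].astype(np.float32)))
    hsv=cv2.cvtColor(im,cv2.COLOR_BGR2HSV)
    red=cv2.inRange(hsv,(0,150,100),(5,255,255))|cv2.inRange(hsv,(175,150,100),(180,255,255))
    n,l,st,ce=cv2.connectedComponentsWithStats(red)
    for k in range(1,n):
        if st[k,4]>40: print("red",i,st[k],ce[k],np.round(cv2.boxPoints(cv2.minAreaRect(np.argwhere(l==k)[:,::-1].astype(np.float32))),1).tolist())
E
```

```text
0 [ 271  224   18   81 1280] ((279.5, 264.0), (80.0, 17.0), 90.0)
0 [ 140  270   40   83 1857] ((162.70001220703125, 308.60003662109375), (33.98823165893555, 80.05123138427734), 26.56505012512207)
0 [ 379  270   40   83 1897] ((395.9359130859375, 308.6171875), (80.80121612548828, 34.189910888671875), 64.23066711425781)
0 [ 502  340   58   80 1039] ((529.851806640625, 380.5164489746094), (96.11137390136719, 18.01645278930664), 58.33924865722656)
0 [   0  342   58   78 1013] ((28.54316520690918, 381.3416748046875), (17.17496109008789, 94.14828491210938), 32.17121887207031)
red 0 [ 72 168  23 112 396] [ 83.08333333 222.74242424] [[71.80000305175781, 168.0], [75.4000015258789, 167.39999389648438], [94.5, 278.8999938964844], [90.9000015258789, 279.5]]
red 0 [237 226   9   9  74] [240.63513514 230.02702703] [[237.0, 226.0], [245.0, 226.0], [245.0, 234.0], [237.0, 234.0]]
1 [388 219  23  50 392] ((394.40679931640625, 242.77305603027344), (16.734233856201172, 51.88766098022461), 18.853158950805664)
1 [ 144  270   36   82 1660] ((164.20001220703125, 309.1000061035156), (29.96331024169922, 79.
[... 580 characters left out ...]
(495.2448425292969, 252.0679473876953), (5.109033107757568, 77.60650634765625), 13.828649520874023)
2 [ 144  270   36   82 1621] ((164.3000030517578, 308.9000244140625), (29.96331024169922, 79.15680694580078), 26.56505012512207)
2 [ 379  270   37   83 1699] ((394.4291687011719, 309.10321044921875), (80.366455078125, 31.053504943847656), 64.23066711425781)
red 2 [250 160   6 114 380] [252.32368421 215.37368421] [[249.5, 160.0], [253.10000610351562, 159.89999389648438], [255.5, 273.0], [252.0, 273.1000061035156]]
red 2 [422 219  24  33 433] [430.30254042 232.80831409] [[413.79998779296875, 242.10000610351562], [425.5, 215.6999969482422], [445.6000061035156, 224.60000610351562], [434.0, 251.0]]
```

View pics/w2c.png

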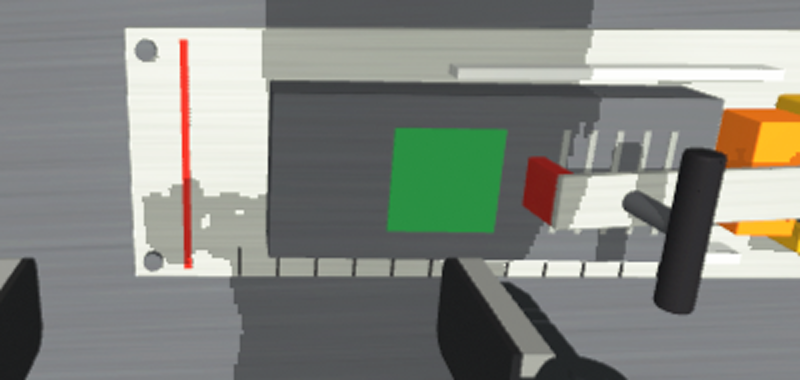

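The crop of w2 shows, in full-image pixels, the crossbar from about (513,216) to (497,295). The module's far top edge runs (295,181)–(294,268), and the red line is at x≈252. Triangulate.

```bash
python3 - <<'E'
from h import *
C=[tuple(np.load(f"w{i}.npz")[k] for k in "KRt") for i in range(3)]
T=lambda a,u,b,v:print(tri(C[a],u,C[b],v).round(1))
print("bar mid/far/near"); T(0,(279.5,264),2,(505,255)); T(0,(279.5,225),2,(514,215)); T(0,(279.5,303),2,(496.5,296))
print("red ends"); T(0,(73.6,167.7),2,(251.3,160)); T(0,(92.7,279.2),2,(253.7,273.1))
e=[plane(C[2],p,8) for p in ((253.6,160),(256,273))]; print("near edge",np.round(e,1))
print("mod end"); T(1,(208,186),2,(295,181)); T(1,(209,271),2,(294,268.5))
print("mod planes z38",[plane(C[i],p,38).round(1).tolist() for i,p in ((1,(208,186)),(2,(295,181)),(1,(209,271)),(2,(294,268.5)))])
print("bed end",[plane(C[2],p,8).round(1).tolist() for p in ((160+62.5,154.5),(160+68,277.5))])
# bed edges by threshold on w0: long edges
im=cv2.imread("pics/w0.png")
E
```

```text
bar mid/far/near
[509.2 109.6  96.2]
[477.6 110.9  96.9]
[543.5 108.2  96.1]
red ends
[442.7 -84.    9. ]
[560.6 -89.    9.8]
near edge [[442.8 -81.9   8. ]
 [561.5 -86.8   8. ]]
mod end
[461.6 -43.8  26. ]
[540.6 -47.6  42. ]
mod planes z38 [[459.7, -41.2, 38.0], [458.3, -44.3, 38.0], [542.2, -48.6, 38.0], [542.9, -47.5, 38.0]]
bed end [[436.4, -111.0, 8.0], [565.5, -116.6, 8.0]]
```

The geometry agrees: gauge +x ≈ (-0.041,-0.999), origin (513.9,200.3), crossbar at gauge x 90.8 and z 96, module far end at x≈246, red line at 285. Grip now.

```bash
cat >> h.py <<'E'
gx=np.array([-.0413,-.9991]); gy=np.array([.9991,-.0413]); O=np.array([513.9,200.3])
def W(x,z,y=-0.9): return [*(O+x*gx+y*gy),z+54]      # TCP for a grasp point in the gauge frame
def st(m=""):
    s=monitor.sense(); p=s["position"]; d=p[:2]-O; f=s["contact_force"]
    print(m,"t%.2f gx%.1f gy%.1f z%.1f | Fx%.1f Fy%.1f Fz%.1f gap%.3f grip%.1f"%(s["time_s"],d@gx,d@gy,p[2]-54,f[:2]@gx,f[:2]@gy,f[2],s["finger_gap"],s["grip_force"]),flush=True); return s
E
python3 - <<'E'
from h import *
ctrl.move_ptp(W(90.8,150),[180,0,177.63]); st("above")
print(ctrl.move_l(W(90.8,97),vel=80,guard=8)); st("down")
ctrl.clamp(60); ctrl.hold(0.2); st("clamped")
shot("wrist","g0"); shot("scene","g0s")
E
```

```text
above t4.04 gx90.5 gy-1.1 z150.0 | Fx0.2 Fy0.1 Fz0.7 gap0.998 grip0.0
False
down t4.85 gx90.8 gy-0.6 z97.4 | Fx0.8 Fy-0.4 Fz0.2 gap1.001 grip0.0
clamped t5.72 gx90.9 gy-0.8 z97.2 | Fx2.0 Fy-1.2 Fz5.2 gap0.139 grip58.5
```

View pics/g0.png

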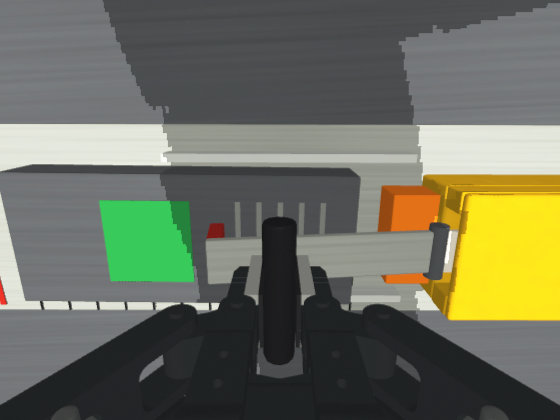

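The crossbar sits squarely between the pads (280,290). Lift slightly, then draw out.

```bash
python3 - <<'E'
from h import *
ctrl.move_l(W(91,101),vel=20); st("lift")
ctrl.move_l(W(130,101),vel=40); st("draw")
ctrl.move_l(W(180,101),vel=40); st()
ctrl.move_l(W(214,101),vel=30); ctrl.hold(0.1); st()
ctrl.move_l(W(222,101),vel=20); ctrl.hold(0.2); st()
shot("scene","d0s"); im,c,s=shot("wrist","d0"); shot("top","d0t")
np.savez("d0.npz",K=c[0],R=c[1],t=c[2])
E
```

```text
lift t6.17 gx90.3 gy-1.3 z100.3 | Fx-7.7 Fy2.5 Fz-13.8 gap0.140 grip59.4
draw t7.29 gx129.0 gy-1.4 z100.1 | Fx-10.5 Fy2.3 Fz-14.9 gap0.139 grip59.2
 t8.69 gx178.5 gy-1.5 z99.9 | Fx-14.8 Fy2.3 Fz-17.0 gap0.143 grip59.0
 t10.07 gx212.2 gy-1.6 z99.8 | Fx-18.2 Fy3.7 Fz-18.3 gap0.141 grip58.8
 t10.82 gx220.1 gy-1.6 z99.7 | Fx-19.2 Fy3.7 Fz-18.5 gap0.138 grip58.8
```

View pics/d0.png

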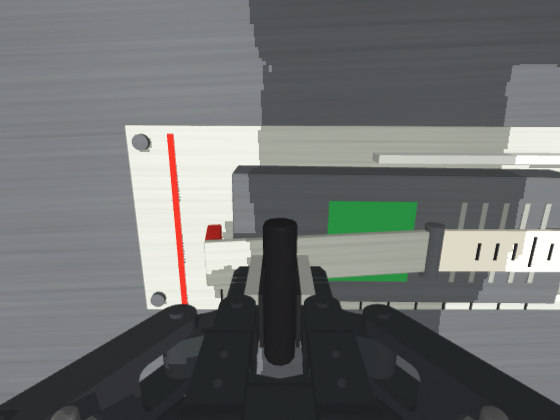

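The tooth (207–222, 230) is clear of the module's far end (col 234) and short of the red line (col 180). Lower it over the end.

```bash
python3 - <<'E'
from h import *
for x,z in ((226,95),(229,90),(230,87),(230.5,85.5),(230.5,84.5)):
    g=ctrl.move_l(W(x,z),vel=15,guard=15); ctrl.hold(0.15); s=st(str((x,z,g)))
    if g or s["contact_force"][2]>2: break
shot("scene","e0s"); shot("wrist","e0")
E
```

```text
(226, 95, False) t11.76 gx223.9 gy-1.4 z94.3 | Fx-19.2 Fy2.0 Fz-9.9 gap0.140 grip58.5
(229, 90, False) t12.45 gx226.9 gy-1.3 z89.4 | Fx-18.8 Fy0.8 Fz-7.6 gap0.143 grip58.7
(230, 87, False) t12.96 gx227.9 gy-1.1 z86.7 | Fx-20.2 Fy0.7 Fz-3.7 gap0.139 grip59.0
(230.5, 85.5, False) t13.37 gx228.4 gy-0.9 z85.6 | Fx-19.2 Fy-1.3 Fz2.5 gap0.141 grip59.6
```

View pics/e0.png

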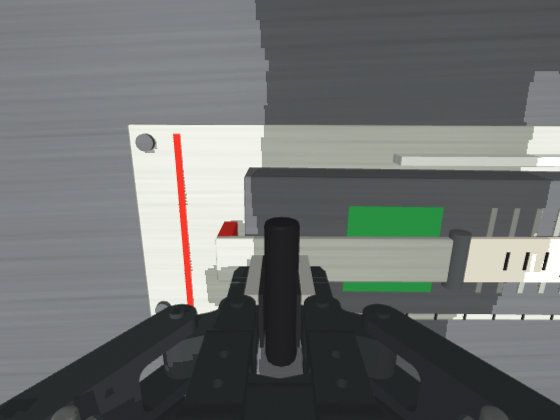

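The arm is level and the tooth is down beyond the module's end. Ease back under force watch.

```bash
python3 - <<'E'
from h import *
x=230.5; z=85.5
F=lambda s:s["contact_force"][:2]@gx
while x>175:
    x-=3; g=ctrl.move_l(W(x,z),vel=9,guard=9); ctrl.hold(0.05)
    s=st(f"{x} {g}")
    if g or F(s)>-7: break
E
```

```text
227.5 False t14.00 gx225.4 gy-0.9 z85.6 | Fx-19.8 Fy0.2 Fz2.4 gap0.141 grip59.6
224.5 False t14.53 gx222.5 gy-0.9 z85.6 | Fx-18.2 Fy-0.4 Fz2.5 gap0.138 grip59.6
221.5 False t15.07 gx219.5 gy-0.9 z85.6 | Fx-17.3 Fy-1.4 Fz2.6 gap0.141 grip59.7
218.5 False t15.60 gx216.6 gy-0.9 z85.7 | Fx-17.0 Fy-1.3 Fz3.0 gap0.139 grip59.7
215.5 False t16.13 gx213.6 gy-0.9 z85.6 | Fx-17.1 Fy-0.7 Fz2.7 gap0.141 grip59.7
212.5 False t16.67 gx210.6 gy-0.9 z85.7 | Fx-17.6 Fy-0.9 Fz2.9 gap0.138 grip59.6
209.5 False t17.20 gx207.6 gy-0.8 z85.7 | Fx-17.0 Fy-0.9 Fz2.3 gap0.143 grip59.6
206.5 False t17.73 gx204.7 gy-0.9 z85.6 | Fx-16.1 Fy-1.3 Fz2.8 gap0.139 grip59.6
203.5 True t18.12 gx202.5 gy-1.0 z85.8 | Fx-0.3 Fy-1.2 Fz7.5 gap0.141 grip60.2
```

```bash
python3 - <<'E'
from h import *
ctrl.hold(0.4); s=st("settled")
p=s["position"]; d=p[:2]-O; x=203.5
# command settles near the present place; nudge until Fx is near zero
for i in range(4):
    if s["contact_force"][:2]@gx>-1.5: break
    d=s["position"][:2]-O
    ctrl.move_l(W(d@gx-0.5,s["position"][2]-54),vel=5,guard=10); ctrl.hold(0.2); s=st("nudge")
shot("wrist","f0")
E
```

```text
settled t18.52 gx202.5 gy-1.0 z85.8 | Fx0.0 Fy-1.6 Fz7.9 gap0.136 grip60.2
```

View pics/f0.png

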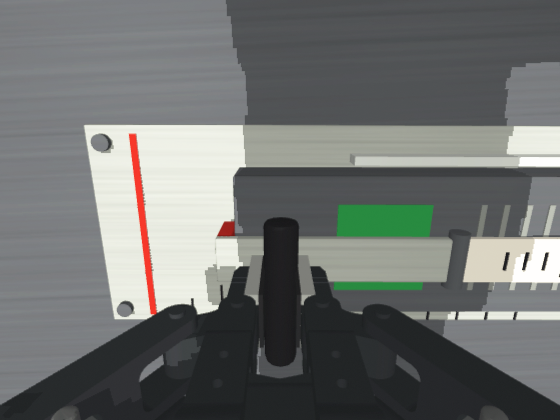

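The tooth (220–236) now bears on the module's end (col 236), and the tool carries no pull. Release, retreat straight up, and check.

```bash
python3 - <<'E'
from h import *
ctrl.let_go(); ctrl.hold(0.3); s=st("open")
d=s["position"][:2]-O
ctrl.move_l([*s["position"][:2],s["position"][2]+110],vel=80); ctrl.hold(0.3); s=st("up")
im,c,s=shot("wrist","z0")
E
```

```text
open t19.57 gx202.7 gy-1.2 z85.3 | Fx0.4 Fy0.1 Fz-0.5 gap1.002 grip0.0
up t21.39 gx202.7 gy-1.3 z195.2 | Fx0.1 Fy-0.2 Fz-0.5 gap0.994 grip0.0
```

View pics/z0.png

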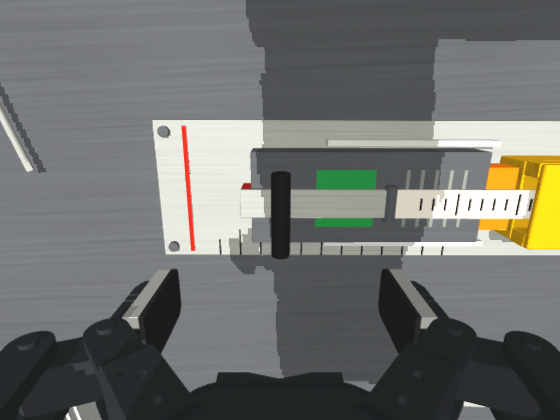

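The module's inner end (col ~490) is against the orange plate (488–515). The hook (243–252) is over the far end, the arm is level and the robot is clear.

```bash
python3 -c "
from bench import ctrl, viewer, monitor
print(ctrl.sign_off())"
```

```text
the job is handed in; nothing more can be done
None
```

The job is handed in at about 21 s: the hook is down over the module's far end, its spring holding the module against the stop plate, and the robot is clear; `sign_off()` returned no verdict, so the result is unconfirmed.

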